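# Kit the parts for a small oak frame glue-up

### The job

Get the kit for the next oak frame together in the green tray: stand the two pale oak boards upright on edge in the rack, one in each slot, stand one oak block in each pocket of the blue bin, and stand the wood glue (blue cap) in the round cup. Set each thing down in its place rather than dropping it, and leave the dark walnut board and the red-capped bottle where they are.

Things in the scene. Friction and masses are not known exactly. Their poses are not given: they have to be found in the camera images.
- oak_board_1: Pale oak frame board, 140 mm long (own x), 18 mm thick (own y), 60 mm tall (own z, up): it stands on its long narrow edge on the bench. Origin: centre of the underside. About 0.11 kg. The two oak boards are alike and interchangeable.
- oak_board_2: The second pale oak frame board, 140 mm long (own x), 18 mm thick (own y), 60 mm tall (own z, up): it stands on its long narrow edge on the bench. Origin: centre of the underside. About 0.11 kg.
- oak_block_1: Pale oak spacer block, 55 mm (own x) by 40 mm (own y) by 50 mm tall (own z, up). Origin: centre of the underside. About 0.08 kg. The two oak blocks are alike and interchangeable.
- oak_block_2: The second one. Pale oak spacer block, 55 mm (own x) by 40 mm (own y) by 50 mm tall (own z, up). Origin: centre of the underside. About 0.08 kg. The two oak blocks are alike and interchangeable.
- glue_bottle: The wood glue. Squat white plastic bottle, 90 mm tall, body 50 mm across up to 46 mm high, then a shoulder tapering to 27 mm at 60 mm high, then a blue cap 28 mm across from 60 to 83 mm high with a small nozzle on top. Origin: centre of the underside, z up. About 0.11 kg. White label.
- walnut_board: Dark brown walnut board, same size and stance as the oak boards: 140 mm long (own x), 18 mm thick (own y), 60 mm tall (own z, up): it stands on its long narrow edge on the bench. Origin: centre of the underside. About 0.11 kg. It does not belong in this kit.
- cement_bottle: Contact cement, not wood glue. Squat white plastic bottle, 90 mm tall, body 50 mm across up to 46 mm high, then a shoulder tapering to 27 mm at 60 mm high, then a red cap 28 mm across from 60 to 83 mm high with a small nozzle on top. Origin: centre of the underside, z up. About 0.11 kg. Yellow label. It does not belong in this kit.
- board_rack: Plywood dividers on grey base: two slots along own y, 32 mm wide, 154 long between 16 mm end stops, centre lines at x = -26 and +26 mm; floor 5 mm above origin, dividers 28 mm above floor, middle one 20 thick. Fixed insert, 96 (own x) x 160 mm (own y), in a shallow green tray (walls to 26 mm); the three inserts sit 98 mm apart along x in any order. Origin: centre of underside, 3 mm over the bench.
- block_bin: Blue plastic bin: two open pockets 88 (x) x 74 mm (y), centred at y = -39 and +39 mm; pocket floor 4 mm above origin, walls 4 mm thick, to 25 mm above origin, partition to 22. Fixed insert, 96 (own x) x 160 mm (own y), in a shallow green tray (walls to 26 mm); the three inserts sit 98 mm apart along x in any order. Origin: centre of underside, 3 mm over the bench.
- bottle_holder: Black base with one round grey cup at its centre, 66 mm inside, 4 mm wall; cup floor 5 mm and rim 30 mm above origin; low ribs (17 mm) at both ends. Fixed insert, 96 (own x) x 160 mm (own y), in a shallow green tray (walls to 26 mm); the three inserts sit 98 mm apart along x in any order. Origin: centre of underside, 3 mm over the bench.
There are look-alikes about, which are no part of the job. Leave any pink look-alike of the cement_bottle alone. Several things have the shape of the block_bin; the one meant has the colours described above.

How it is judged:
At the end, for the whole second after the job is handed in: Oak boards upright (0.1 rad) on the rack floor, one per slot (10 mm across, 14 mm along); one oak block upright on the floor of each bin pocket; glue upright on the cup floor, 12 mm from centre; walnut board and red-capped bottle within 30 mm of their start; all released, at rest (linear speed of each of oak_board_1, oak_block_1, oak_board_2, oak_block_2, glue_bottle below 0.02 m/s and angle between each of oak_board_1, oak_block_1, oak_board_2, oak_block_2, glue_bottle, walnut_board, cement_bottle's own z axis and vertical below 0.1 rad and y of oak_board_1 in the frame of board_rack between -0.014 and 0.014 m and z of oak_board_1 in the frame of board_rack between 0 and 0.01 m and x of oak_block_1 in the frame of block_bin between -0.03 and 0.03 m and z of oak_block_1 in the frame of block_bin between -0.001 and 0.009 m and y of oak_board_2 in the frame of board_rack between -0.014 and 0.014 m and z of oak_board_2 in the frame of board_rack between 0 and 0.01 m and x of oak_block_2 in the frame of block_bin between -0.03 and 0.03 m and z of oak_block_2 in the frame of block_bin between -0.001 and 0.009 m and ((x of oak_board_1 in the frame of board_rack between 0.016 and 0.036 m and x of oak_board_2 in the frame of board_rack between -0.036 and -0.016 m) or (x of oak_board_1 in the frame of board_rack between -0.036 and -0.016 m and x of oak_board_2 in the frame of board_rack between 0.016 and 0.036 m)) and ((y of oak_block_1 in the frame of block_bin between 0.018 and 0.06 m and y of oak_block_2 in the frame of block_bin between -0.06 and -0.018 m) or (y of oak_block_1 in the frame of block_bin between -0.06 and -0.018 m and y of oak_block_2 in the frame of block_bin between 0.018 and 0.06 m)) and horizontal distance between glue_bottle and bottle_holder below 0.012 m and z of glue_bottle in the frame of bottle_holder between 0 and 0.01 m and distance of each of walnut_board, cement_bottle from where it was at the start of the episode below 0.03 m); the robot touches nothing.
It fails at once if the walnut board is disturbed (shifted more than 30 mm or tipped) (distance of walnut_board from where it was at the start of the episode above 0.03 m or angle between walnut_board's own z axis and vertical above 0.4 rad).
It fails at once if the red-capped bottle is disturbed (shifted more than 30 mm or tipped) (distance of cement_bottle from where it was at the start of the episode above 0.03 m or angle between cement_bottle's own z axis and vertical above 0.4 rad).
It fails at once if a part is let go in the air, its underside more than 60 mm above the bench ((height (world z) of oak_board_1 above 0.06 m and contact force between the fingers and oak_board_1 below 0.01 N) or (height (world z) of oak_board_2 above 0.06 m and contact force between the fingers and oak_board_2 below 0.01 N) or (height (world z) of oak_block_1 above 0.06 m and contact force between the fingers and oak_block_1 below 0.01 N) or (height (world z) of oak_block_2 above 0.06 m and contact force between the fingers and oak_block_2 below 0.01 N) or (height (world z) of glue_bottle above 0.06 m and contact force between the fingers and glue_bottle below 0.01 N)).
It also fails if it takes over 141 s, if anything falls off the work surface, if the arm or the gripper's body presses on something with over 40 N, if the wrist force passes 120 N, or if a joint passes its speed limit or range.

### The arm

A 7-joint arm with a two-finger parallel gripper is mounted at the origin on the work surface. World frame = base frame: x ahead of the robot, y to its left, z up, the work surface at z = 0. Lengths are in m, angles in rad, forces in N, time in s.
With the tool pointing down it reaches from about 0.4 to 0.9 m from the base axis. Payload 5.5 kg.
Tool frame: the origin (TCP) lies at the very end of the fingers, on their centre line; the grasp point (between the pads) lies 19 mm behind it; z points along the fingers, y is the direction in which the jaws open and shut (so a half turn about z gives the same grasp; the last joint's range is limited). The gripper opens to 92 mm and grips with 3 to 60 N. Pads are 19 mm wide; open, the fingers measure 130 mm over their backs; the gripper's body (75 mm by 190 mm) begins 47 mm behind the grasp point.
Start: joints at [-1.04, 0.501, -0.427, 1.55, 0.221, 1.138, -0.21], TCP at [0.172, 0.627, 0.227] pointing down, gripper open.
Joint ranges: [-2.88, 2.88], [-0.31, 2.03], [-1.54, 1.56], [0.2, 2.42], [-1.41, 4.55], [0.19, 2.02], [-2.57, 2.57]. Speed limits (rad/s): [2.57, 2.57, 3.14, 3.14, 3.14, 3.14, 3.14].

### API

Orientations are given as [roll, pitch, yaw] about the fixed x, y, z axes, in that order (R = Rz(yaw) Ry(pitch) Rx(roll)).
In Python, from station import readout, imaging, workorder gives the robot as it stands.
- The arm moves only by the tool move_arm, never from a script. Its argument "commands" is a list of rows, each a list of 3 entries, a list of its own where there are three numbers: the closure, from -1 (fully open) to 1 (shut), so that 0 is half open, then the shift along the tool's x, y, z in m, then the turn, a rotation vector about the tool's x, y, z in rad. In form: [[claw, [x, y, z], [wx, wy, wz]], ...]. A call has 1 to 5 rows; each row is the pose to reach, as a shift and turn from the pose commanded when the call began, along the tool's axes at that moment; what a row does not reach only later rows make up. A row lasts 1/8 s, in which the tool goes at most 62.5 mm and 10.7 degrees, less where a joint would pass 70% of its speed; a pose out of reach is approached as far as the arm can. A call with a gripper value outside its range is refused whole. The fingers move at their own pace and stop on an object; the grip force is fixed at half the most. Time passes only in rows, so rows that repeat a pose let the fingers close. It gives the time, the measured TCP pose, the force and the opening at its end, in the units of the state.
- readout.get_state(): the state, without advancing time (a new reading comes with each control period).
- imaging.grab_frame(name): name is "scene" or "top" or "wrist"; returns a dict with "color" (384x512x3 uint8, red, green, blue), "K" (3x3 intrinsics, pixels), "R" (3x3) and "t" (3): a world point X has camera coordinates R X + t; the wrist camera has in their place "T_tool_cam" (4x4, takes a point from camera to tool coordinates, whose origin is the TCP and whose axes are the flange's). Camera axes: x right, y down, z forward; pixel columns grow to the right and rows downward; lengths in m; the calibration is good to about 2 mm. A picture is of the moment at which its call begins: read the wrist's pose just before it. There is no depth.
- workorder.finish_job(): hands the job in, once; it reports no verdict.
Trained networks look in a picture, given as the dict that the camera call returned (one of the last four; its "shot" number tells which), for a name from the list of things; names that differ only in an ending like _2 or _b are one class to them, and where a whole thing is asked for, a point or a joint stands for the part that bears it (a point fixed in the world has none). Each returns a list of dicts, best first, with "score" (0 to 1); they miss things now and then, are a little off and sometimes report something else, mostly with a low value. They report only what shows in the picture. A call takes as long as a camera call. They do not tell look-alikes from the thing itself.
- imaging.recognise(label, picture): "location" ([column, row] as shares, 0 to 1, of the picture: columns of its width, rows of its height, amid what is visible of it).
- imaging.trace(label, picture): "mask" (384x512 bool, what is visible of it) and "location" ([column, row] as shares, 0 to 1, of the picture: columns of its width, rows of its height, amid what is visible of it).
- imaging.tip_of(label, picture): "location" ([column, row] as shares, 0 to 1, of the picture: columns of its width, rows of its height: a listed point, or the origin of a listed thing).
The state is a dict: "t": time; "joints": joint angles; "dq": joint speeds; "effort": joint torques, N m; "position": TCP position; "orientation": TCP orientation; "wrist_force": force on the tool from outside, world axes, zero at the start; "torque": the same for the moment, N m; "finger_gap": opening from 0.0 (shut) to 1.0 (fully open).
Only numpy, scipy, OpenCV 4.12 (cv2) and the standard library are available. Lean on these libraries where they do the work, as an engineer would, in place of code of your own. Each camera call takes 0.05 s, during which the arm holds its last target. There are 200 camera calls.

## Working session

There is one attempt and no reset: what is moved stays moved. The work goes in short steps, Python scripts to look and compute and a tool call to move; the robot and the scene stay as the last step left them, time stands still between calls to the robot, and variables do not carry over. Pictures are saved under pics/ and viewed, about 12 in all and at most 16, crops included, and the job is handed in when it is done.

Besides the shell and the picture viewer there is one more tool, called after ">>>" by a JSON object that holds its "api" and its "payload", one argument or row to a line. move_arm: Moves the arm, as the interface text tells. Its arguments: {"type":"object","properties":{"commands":{"type":"array"}},"required":["commands"]}

```bash
ls; mkdir -p pics
cat > h.py <<'E'
import numpy as np, cv2
from station import readout, imaging, workorder
from scipy.spatial.transform import Rotation as Ro
def ray(f,u,v,z,st=None):
    K=f["K"]; d=np.linalg.inv(K)@np.array([u,v,1.])
    if "T_tool_cam" in f:
        T=np.array(f["T_tool_cam"]); R=Ro.from_euler("xyz",st["orientation"]).as_matrix()
        o=R@T[:3,3]+np.array(st["position"]); d=R@T[:3,:3]@d
    else:
        R=np.array(f["R"]); o=-R.T@np.array(f["t"]); d=R.T@d
    return o+d*(z-o[2])/d[2]
def save(n,f,s=1.5): cv2.imwrite(f"pics/{n}.png",cv2.resize(f["color"][:,:,::-1],None,fx=s,fy=s,interpolation=cv2.INTER_CUBIC))
E
python3 - <<'E'
from h import *
s=readout.get_state(); print(s)
f={n:imaging.grab_frame(n) for n in("scene","top")}
for n in f: save(n+"0",f[n])
for n in f:
  for l,z in [("oak_board_1",.03),("oak_block_1",.025),("glue_bottle",.04),("walnut_board",.03),("cement_bottle",.04),("board_rack",.015),("block_bin",.015),("bottle_holder",.015)]:
    for r in imaging.recognise(l,f[n]):
      u,v=r["location"][0]*512,r["location"][1]*384
      print(n,l,round(r["score"],2),round(u),round(v),ray(f[n],u,v,z).round(3)[:2])
E
```

```text
pics
{'t': 0.0, 'joints': array([-1.03981452,  0.50188216, -0.42678775,  1.55144964,  0.22080817,
        1.13829492, -0.21031754]), 'dq': array([-0.00043768, -0.00119053, -0.00198841, -0.00045697,  0.00043556,
        0.00215829,  0.00043625]), 'effort': array([ 7.81293675e-04, -5.66596663e+01, -5.81582800e+00, -2.79106432e+01,
       -6.86026784e-02,  3.08081321e-02,  2.05929118e-04]), 'position': array([0.17184471, 0.62614228, 0.22565669]), 'orientation': array([-3.13961879e+00, -6.72575007e-05,  2.87384844e+00]), 'wrist_force': array([-0.23962558, -0.17607325, -0.09658765]), 'torque': array([-0.0141956 , -0.01417246, -0.0349444 ]), 'finger_gap': 1.0002644320559007}
scene oak_board_1 0.92 181 226 [ 0.627 -0.07 ]
scene oak_board_1 0.91 228 231 [0.601 0.04 ]
scene oak_block_1 0.72 178 168 [ 0.442 -0.184]
scene oak_block_1 0.66 101 196 [ 0.613 -0.316]
scene glue_bottle 0.91 213 170 [ 0.429 -0.083]
scene walnut_board 0.7 141 210 [ 0.62  -0.187]
scene cement_bottle 0.97 248 189 [0.463 0.034]
scene cement_bottle 0.69 360 162 [0.25  0.283]
scene cement_bottle 0.61 278 171 [0.37  0.086]
s
[... 322 characters left out ...]
k_board_1 0.94 308 127 [ 0.631 -0.069]
top oak_board_1 0.67 271 136 [0.603 0.031]
top oak_block_1 0.95 394 133 [ 0.624 -0.306]
top oak_block_1 0.82 351 194 [ 0.451 -0.184]
top walnut_board 0.66 353 137 [ 0.606 -0.19 ]
top walnut_board 0.59 351 196 [ 0.444 -0.181]
top cement_bottle 0.89 271 190 [0.452 0.031]
top cement_bottle 0.7 167 266 [0.251 0.288]
top board_rack 0.79 189 179 [0.481 0.25 ]
top board_rack 0.58 308 131 [ 0.625 -0.071]
top block_bin 0.91 103 266 [0.247 0.457]
top block_bin 0.66 191 212 [0.391 0.241]
top block_bin 0.48 310 197 [ 0.44  -0.077]
top bottle_holder 0.81 185 141 [0.587 0.267]
top bottle_holder 0.23 395 133 [ 0.626 -0.31 ]
top bottle_holder 0.16 272 191 [0.454 0.026]
```

View pics/scene0.png

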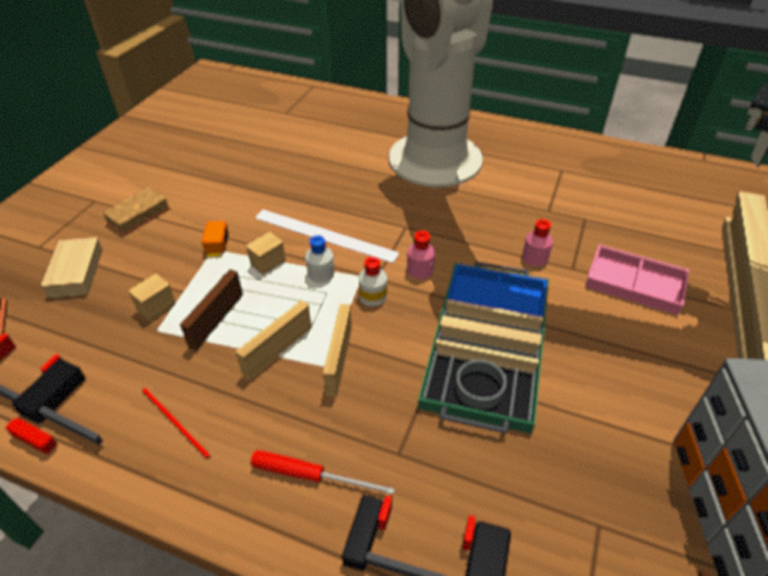

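View pics/top0.png

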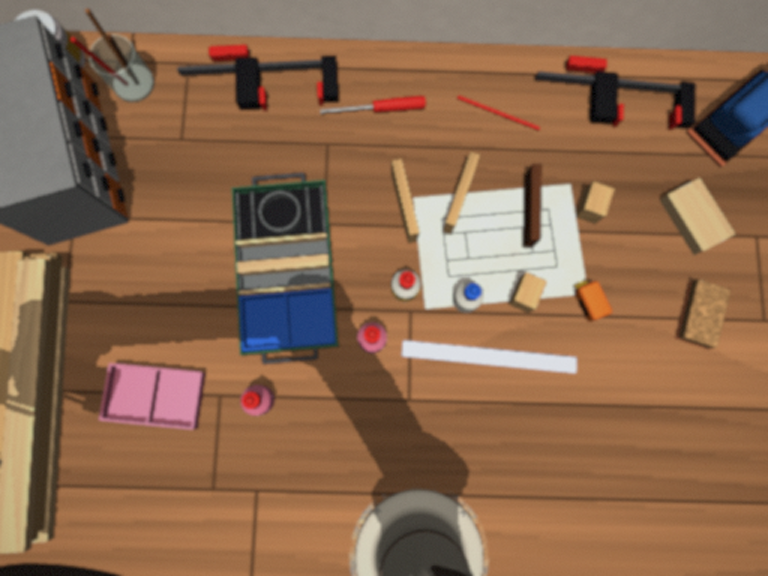

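The scene view shows the tray with blue bin, rack and cup running along +x at y≈0.25. The kit parts sit to the right of it. The pink bin, pink bottles and orange and large blocks are look-alikes. Next I fit poses to the masks.

```bash
cat >> h.py <<'E'
from scipy.optimize import minimize
def project(f,P,st=None):
    if "T_tool_cam" in f:
        T=np.array(f["T_tool_cam"]); R=Ro.from_euler("xyz",st["orientation"]).as_matrix()
        X=((P-np.array(st["position"]))@R-T[:3,3])@T[:3,:3]
    else: X=P@np.array(f["R"]).T+np.array(f["t"])
    p=X@np.array(f["K"]).T
    return p[:,:2]/p[:,2:]
def box(a,b,h,z0=0): return np.array([[x,y,z] for x in(-a/2,a/2) for y in(-b/2,b/2) for z in(z0,z0+h)])
def bottle():
    return np.array([[r*np.cos(t),r*np.sin(t),z] for r,z in((.025,0),(.025,.046),(.014,.083)) for t in np.arange(0,6.28,.3)])
def place(p,P):
    c,s=np.cos(p[2]),np.sin(p[2]); return np.c_[c*P[:,0]-s*P[:,1]+p[0],s*P[:,0]+c*P[:,1]+p[1],P[:,2]]
def fit(P,views,p0,yaws=(0,),st=None):
    """views: list of (frame,mask); best pose x,y,yaw by silhouette overlap"""
    def cost(p):
        c=0
        for f,m in views:
            h=cv2.convexHull(project(f,place(p,P),st).astype(np.float32))[:,0]
            im=np.zeros((768,1024),np.uint8)
            cv2.fillConvexPoly(im,np.round((h*2+.5)*16).astype(np.int32),255,cv2.LINE_AA,4)
            im=im/255.; M=cv2.resize(m.astype(np.float32),(1024,768),interpolation=cv2.INTER_LINEAR)
            c+=1-np.minimum(im,M).sum()/np.maximum(im,M).sum()
        return c/len(views)
    best=None
    for y in yaws:
        q=np.array([p0[0],p0[1],y])
        r=minimize(cost,q,method="Nelder-Mead",options=dict(initial_simplex=np.array([q,q+[.012,0,0],q+[0,.012,0],q+[0,0,.3]]),xatol=2e-4,fatol=1e-4))
        if best is None or r.fun<best.fun: best=r
    return best.x,best.fun
def masks(f,l,uv,rad=14):
    """mask of the instance near pixel uv"""
    c=[r for r in imaging.trace(l,f) if np.hypot(r["location"][0]*512-uv[0],r["location"][1]*384-uv[1])<rad]
    return c[0]["mask"] if c else None
def plan(x,y,z,yaw,claw):
    """shift and turn in tool axes from the present pose to a tool-down target"""
    s=readout.get_state(); R=Ro.from_euler("xyz",s["orientation"])
    T=Ro.from_euler("xyz",[np.pi,0,yaw])
    print("plan",(R.inv().apply(np.array([x,y,z])-s["position"])).round(4),(R.inv()*T).as_rotvec().round(4),"t",round(s["t"],2))
E
python3 - <<'E'
from h import *
f={n:imaging.grab_frame(n) for n in("scene","top")}
B,K=box(.14,.018,.06),box(.055,.04,.05)
Y=np.arange(0,3.1,.5)
for nm,l,P,p0,yw in [("boardA","oak_board_1",B,(.631,-.07),Y),("boardB","oak_board_1",B,(.603,.035),Y),("blockA","oak_block_1",K,(.62,-.308),Y),("blockB","oak_block_1",K,(.448,-.184),Y),
  ("glue","glue_bottle",bottle(),(.44,-.08),(0,)),("cement","cement_bottle",bottle(),(.455,.03),(0,)),("walnut","walnut_board",B,(.61,-.19),Y),
  ("rack","board_rack",box(.096,.16,.033,.003),(.48,.25),(0,)),("bin","block_bin",box(.096,.16,.025,.003),(.385,.24),(0,)),("holder","bottle_holder",box(.096,.16,.02,.003),(.585,.26),(0,))]:
  for vs in (["top"],["scene"]):
    V=[]
    for n in vs:
      uv=project(f[n],np.array([[*p0,.03]]))[0]; m=masks(f[n],l,uv,18)
      if m is not None: V.append((f[n],m))
    if V:
      p,c=fit(P,V,p0,yw); print(nm,vs,p.round(3),round(c,2))
    else: print(nm,vs,"none")
E
```

```text
boardA ['top'] [ 0.625 -0.066  2.794] 0.25
boardA ['scene'] [ 0.625 -0.066  2.873] 0.11
boardB ['top'] [0.607 0.035 3.405] 0.09
boardB ['scene'] [0.606 0.036 0.268] 0.1
blockA ['top'] [ 0.616 -0.31  -0.375] 0.07
blockA ['scene'] [ 0.616 -0.31   2.762] 0.07
blockB ['top'] [ 0.447 -0.186  2.731] 0.07
blockB ['scene'] [ 0.445 -0.186 -0.431] 0.07
glue ['top'] [ 0.436 -0.08   0.174] 0.06
glue ['scene'] [ 0.435 -0.08   0.062] 0.15
cement ['top'] [0.454 0.031 0.173] 0.17
cement ['scene'] [0.452 0.03  0.214] 0.11
walnut ['top'] [ 0.604 -0.195 -0.052] 0.1
walnut ['scene'] [ 0.603 -0.196  3.127] 0.06
rack ['top'] [0.488 0.248 0.098] 0.07
rack ['scene'] [0.483 0.248 0.128] 0.05
bin ['top'] [0.389 0.237 0.112] 0.04
bin ['scene'] [0.359 0.234 0.114] 0.24
holder ['top'] [0.586 0.259 0.185] 0.21
holder ['scene'] [0.57  0.258 0.121] 0.22
```

```bash
python3 -c "
from h import *
plan(.47,.24,.33,2.3,-1)"
```

```text
plan [-0.3898 -0.2942 -0.1033] [ 0.000e+00 -1.000e-04  5.738e-01] t 2.0
```

>>> {"api": "move_arm", "payload": {
  "commands": [
    [-1,[-0.06,-0.045,-0.016],[0,0,0]],
    [-1,[-0.1,-0.075,-0.03],[0,0,0]],
    [-1,[-0.15,-0.11,-0.045],[0,0,0]],
    [-1,[-0.2,-0.15,-0.06],[0,0,0]],
    [-1,[-0.24,-0.18,-0.07],[0,0,0]]
  ]
}}

```text
t: 2.62
position: [0.3571, 0.388, 0.2976]
orientation: [3.141, 0.001, 2.873]
wrist_force: [1.1, -0.0, 0.5]
finger_gap: 0.999
```

>>> {"api": "move_arm", "payload": {
  "commands": [
    [-1,[-0.04,-0.03,-0.01],[0,0,0.12]],
    [-1,[-0.08,-0.06,-0.02],[0,0,0.24]],
    [-1,[-0.12,-0.09,-0.03],[0,0,0.4]],
    [-1,[-0.15,-0.114,-0.033],[0,0,0.574]],
    [-1,[-0.15,-0.114,-0.033],[0,0,0.574]]
  ]
}}

```text
t: 3.25
position: [0.4726, 0.2366, 0.3301]
orientation: [3.141, 0.002, 2.292]
wrist_force: [-0.6, 0.8, -0.5]
finger_gap: 0.999
```

Run:
```python
from h import *
st=readout.get_state(); print(st["position"],st["orientation"],st["joints"].round(2),st["wrist_force"])
f=imaging.grab_frame("wrist"); save("w1",f,1.25)
R=lambda t,a=.112:None
for nm,l,h,p0 in [("rack","board_rack",.033,(.486,.248)),("bin","block_bin",.025,(.389,.237))]:
  uv=project(f,np.array([[*p0,.03]]),st)[0]; print(nm,uv.round())
  m=masks(f,l,uv,50)
  if m is not None: print(fit(box(.096,.16,h,.003),[(f,m)],p0,(0.11,),st))
print(imaging.tip_of("bottle_holder",f)[:2],project(f,np.array([[.583,.259,.003]]),st))
print(ray(f,256,192,0,st))
```

```text
[0.47258219 0.23656514 0.33007014] [3.14115623e+00 1.65046595e-03 2.29211624e+00] [-0.37  0.17 -0.16  1.73  0.03  1.24  0.18] [-0.64878516  0.75482809 -0.51478678]
rack [268. 154.]
(array([0.4855659 , 0.2485564 , 0.11865692]), np.float64(0.028425860606454356))
bin [209. 114.]
(array([0.38818646, 0.23711687, 0.12012655]), np.float64(0.013578520070983702))
[{'location': [0.6303, 0.4823], 'score': 0.63}] [[319.11891427 187.59065738]]
[0.5155455  0.18929614 0.        ]
```

View pics/w1.png

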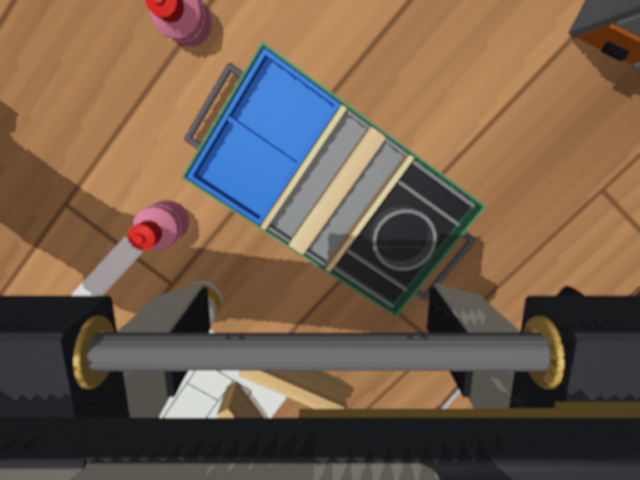

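```bash
cat >> h.py <<'E'
def chain(W):
    """W: waypoints (x,y,z,yaw); shift and turn of each from the one before (first: from the present pose)"""
    s=readout.get_state(); R=Ro.from_euler("xyz",s["orientation"]); p=np.array(s["position"])
    print("t",round(s["t"],2),p.round(4),s["orientation"].round(3),"j7",s["joints"][6].round(2),"gap",round(s["finger_gap"],3))
    for x,y,z,w in W:
        T=Ro.from_euler("xyz",[np.pi,0,w]); q=np.array([x,y,z])
        d=R.inv().apply(q-p); v=(R.inv()*T).as_rotvec()
        print((x,y,z,w),"shift",d.round(4),"turn",v.round(3),"rows",round(max(np.linalg.norm(d)/.0625,np.linalg.norm(v)/.187),1)); R,p=T,q
E
python3 -c "
from h import *
chain([(.455,0,.2,2.5),(.446,-.186,.15,2.72),(.446,-.186,.027,2.72)])"
```

```text
t 3.45 [0.4693 0.2415 0.3296] [-3.142e+00 -1.000e-03  2.303e+00] j7 0.18 gap 1.004
(0.455, 0, 0.2, 2.5) shift [-0.1701 -0.1721  0.1295] turn [ 0.    -0.001 -0.197] rows 4.4
(0.446, -0.186, 0.15, 2.72) shift [-0.1041 -0.1544  0.05  ] turn [ 0.    0.   -0.22] rows 3.1
(0.446, -0.186, 0.027, 2.72) shift [ 0.    -0.     0.123] turn [0. 0. 0.] rows 2.0
```

>>> {"api": "move_arm", "payload": {
  "commands": [
    [-0.6,[-0.17,-0.172,0.129],[0,0,-0.197]],
    [-0.6,[-0.17,-0.172,0.129],[0,0,-0.197]],
    [-0.6,[-0.17,-0.172,0.129],[0,0,-0.197]],
    [-0.6,[-0.17,-0.172,0.129],[0,0,-0.197]],
    [-0.6,[-0.17,-0.172,0.129],[0,0,-0.197]]
  ]
}}

```text
t: 4.08
position: [0.4534, -0.0032, 0.1991]
orientation: [-3.139, -0.002, 2.496]
wrist_force: [0.4, 0.6, 0.3]
finger_gap: 0.802
```

>>> {"api": "move_arm", "payload": {
  "commands": [
    [-0.6,[-0.104,-0.154,0.05],[0,0,-0.22]],
    [-0.6,[-0.104,-0.154,0.05],[0,0,-0.22]],
    [-0.6,[-0.104,-0.154,0.05],[0,0,-0.22]],
    [-0.6,[-0.104,-0.154,0.05],[0,0,-0.22]],
    [-0.6,[-0.104,-0.154,0.05],[0,0,-0.22]]
  ]
}}

```text
t: 4.7
position: [0.4458, -0.1863, 0.1503]
orientation: [3.141, -0.001, 2.717]
wrist_force: [-0.4, 1.2, 0.0]
finger_gap: 0.798
```

Run:
```python
from h import *
st=readout.get_state()
f=imaging.grab_frame("wrist"); save("w2",f,1.25)
print(project(f,np.array([[.446,-.186,.05]]),st).round())
for r in imaging.trace("oak_block_1",f): print(r["score"],np.array(r["location"])*[512,384])
chain([(.446,-.186,.027,2.72)])
```

```text
[[256. 194.]]
0.63 [259.3792 185.3184]
0.25 [501.2992 197.9136]
t 4.8 [ 0.4465 -0.1845  0.1509] [ 3.14 -0.    2.72] j7 1.52 gap 0.8
(0.446, -0.186, 0.027, 2.72) shift [-0.0002 -0.0017  0.1239] turn [ 0.001 -0.     0.   ] rows 2.0
```

View pics/w2.png

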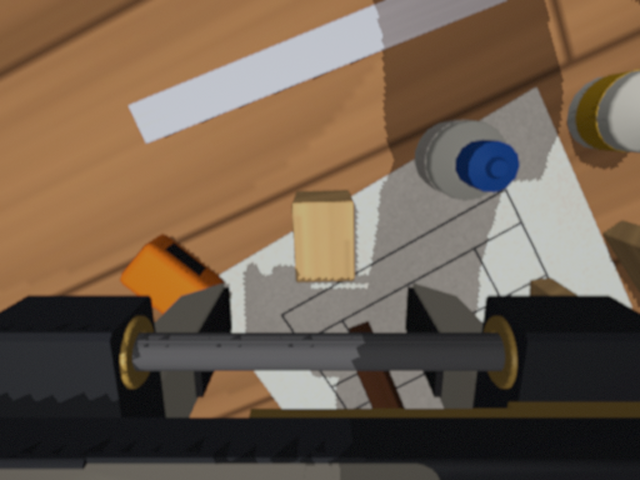

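The block sits under the tool axis at about (324,240) in the picture and is aligned with the jaws, so I can descend and grip.

>>> {"api": "move_arm", "payload": {
  "commands": [
    [-0.6,[0,-0.001,0.06],[0,0,0]],
    [-0.6,[0,-0.001,0.1],[0,0,0]],
    [-0.6,[0,-0.001,0.125],[0,0,0]],
    [-0.6,[0,-0.001,0.125],[0,0,0]],
    [0.6,[0,-0.001,0.125],[0,0,0]]
  ]
}}

```text
t: 5.42
position: [0.4467, -0.1867, 0.0268]
orientation: [3.141, 0.001, 2.719]
wrist_force: [-0.2, 0.4, 0.4]
finger_gap: 0.734
```

>>> {"api": "move_arm", "payload": {
  "commands": [
    [0.8,[0,0,0],[0,0,0]],
    [0.8,[0,0,0],[0,0,0]],
    [0.8,[0,0,0],[0,0,0]],
    [0.8,[0,0,-0.03],[0,0,0]],
    [0.8,[0,0,-0.08],[0,0,0]]
  ]
}}

```text
t: 6.05
position: [0.4435, -0.1872, 0.1051]
orientation: [-3.141, -0.005, 2.717]
wrist_force: [1.1, 0.2, -0.8]
finger_gap: 0.432
```

```bash
python3 -c "
from h import *
chain([(.43,-.05,.15,2.9),(.3926,.1983,.12,3.26),(.3926,.1983,.036,3.26)])"
```

```text
t 6.05 [ 0.4435 -0.1872  0.1051] [-3.141 -0.005  2.717] j7 1.54 gap 0.432
(0.43, -0.05, 0.15, 2.9) shift [ 0.0691  0.1195 -0.0446] turn [-0.    -0.005 -0.183] rows 2.3
(0.3926, 0.1983, 0.12, 3.26) shift [0.0957 0.2321 0.03  ] turn [ 0.    0.   -0.36] rows 4.0
(0.3926, 0.1983, 0.036, 3.26) shift [ 0.    -0.     0.084] turn [0. 0. 0.] rows 1.3
```

>>> {"api": "move_arm", "payload": {
  "commands": [
    [0.8,[0,0,-0.05],[0,0,0]],
    [0.8,[0.069,0.119,-0.05],[0,0,-0.183]],
    [0.8,[0.069,0.119,-0.05],[0,0,-0.183]],
    [0.8,[0.069,0.119,-0.05],[0,0,-0.183]],
    [0.8,[0.069,0.119,-0.05],[0,0,-0.183]]
  ]
}}

```text
t: 6.68
position: [0.4314, -0.0505, 0.1557]
orientation: [-3.141, -0.0, 2.902]
wrist_force: [0.3, -0.6, -1.3]
finger_gap: 0.431
```

>>> {"api": "move_arm", "payload": {
  "commands": [
    [0.8,[0.05,0.116,0],[0,0,-0.18]],
    [0.8,[0.096,0.232,0.03],[0,0,-0.36]],
    [0.8,[0.096,0.232,0.03],[0,0,-0.36]],
    [0.8,[0.096,0.232,0.03],[0,0,-0.36]],
    [0.8,[0.096,0.232,0.03],[0,0,-0.36]]
  ]
}}

```text
t: 7.3
position: [0.3938, 0.2005, 0.1252]
orientation: [3.14, -0.0, -3.018]
wrist_force: [0.1, -0.5, -0.2]
finger_gap: 0.43
```

```bash
python3 -c "
from h import *
chain([(.3926,.1983,.034,3.26)])"
```

```text
t 7.3 [0.3938 0.2005 0.1252] [ 3.14  -0.    -3.018] j7 1.08 gap 0.43
(0.3926, 0.1983, 0.034, 3.26) shift [ 0.0014 -0.0022  0.0912] turn [ 0.002 -0.     0.005] rows 1.5
```

>>> {"api": "move_arm", "payload": {
  "commands": [
    [0.8,[0.001,-0.002,0.04],[0,0,0]],
    [0.8,[0.001,-0.002,0.07],[0,0,0]],
    [0.8,[0.001,-0.002,0.083],[0,0,0]],
    [0.8,[0.001,-0.002,0.089],[0,0,0]],
    [0.8,[0.001,-0.002,0.0915],[0,0,0]]
  ]
}}

```text
t: 7.92
position: [0.394, 0.195, 0.0346]
orientation: [3.141, 0.001, -3.024]
wrist_force: [0.6, 0.3, -0.8]
finger_gap: 0.433
```

>>> {"api": "move_arm", "payload": {
  "commands": [
    [0.8,[0,0,0],[0,0,0]],
    [-0.2,[0,0,0],[0,0,0]],
    [-0.3,[0,0,0],[0,0,0]],
    [-0.3,[0,0,0],[0,0,0]],
    [-0.3,[0,0,-0.04],[0,0,0]]
  ]
}}

```text
t: 8.55
position: [0.3909, 0.1942, 0.0727]
orientation: [-3.14, -0.006, -3.023]
wrist_force: [0.9, -0.1, 0.5]
finger_gap: 0.645
```

>>> {"api": "move_arm", "payload": {
  "commands": [
    [-0.6,[0,0,-0.06],[0,0,0]],
    [-0.6,[0,0,-0.12],[0,0,0]],
    [-0.6,[0,0,-0.12],[0,0,0]]
  ]
}}

```text
t: 8.93
position: [0.3964, 0.197, 0.1991]
orientation: [3.139, 0.01, -3.023]
wrist_force: [0.4, -0.7, -0.4]
finger_gap: 0.799
```

Run:
```python
from h import *
st=readout.get_state()
f=imaging.grab_frame("wrist"); save("w3",f,1)
m=masks(f,"oak_block_1",project(f,np.array([[.3926,.1983,.05]]),st)[0],40)
if m is not None: print(fit(box(.055,.04,.05,.007),[(f,m)],(.3926,.1983),(.12,),st))
chain([(.5,.0,.2,2.9),(.616,-.310,.15,2.76),(.616,-.310,.026,2.76)])
```

```text
(array([0.39154432, 0.1946737 , 0.11301471]), np.float64(0.0400710729638204))
t 9.03 [0.3934 0.1952 0.1948] [ 3.141e+00  2.000e-03 -3.024e+00] j7 1.12 gap 0.798
(0.5, 0.0, 0.2, 2.9) shift [-0.0829 -0.2064 -0.0051] turn [0.001 0.002 0.36 ] rows 3.6
(0.616, -0.31, 0.15, 2.76) shift [-0.1868 -0.2732  0.05  ] turn [ 0.   -0.    0.14] rows 5.4
(0.616, -0.31, 0.026, 2.76) shift [ 0.    -0.     0.124] turn [0. 0. 0.] rows 2.0
```

View pics/w3.png

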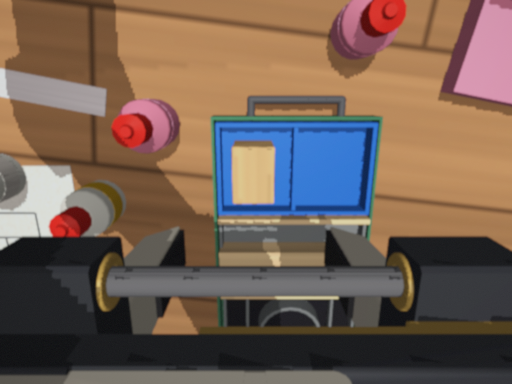

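The first block stands in its pocket, at about (253,172) in the wrist view. Next is block A.

>>> {"api": "move_arm", "payload": {
  "commands": [
    [-0.6,[-0.083,-0.206,-0.005],[0,0,0.36]],
    [-0.6,[-0.083,-0.206,-0.005],[0,0,0.36]],
    [-0.6,[-0.083,-0.206,-0.005],[0,0,0.36]],
    [-0.6,[-0.083,-0.206,-0.005],[0,0,0.36]],
    [-0.6,[-0.083,-0.206,-0.005],[0,0,0.36]]
  ]
}}

```text
t: 9.65
position: [0.4993, -0.0029, 0.197]
orientation: [-3.139, -0.003, 2.894]
wrist_force: [-0.3, -0.1, -0.2]
finger_gap: 0.8
```

>>> {"api": "move_arm", "payload": {
  "commands": [
    [-0.6,[-0.187,-0.273,0.05],[0,0,0.14]],
    [-0.6,[-0.187,-0.273,0.05],[0,0,0.14]],
    [-0.6,[-0.187,-0.273,0.05],[0,0,0.14]],
    [-0.6,[-0.187,-0.273,0.05],[0,0,0.14]],
    [-0.6,[-0.187,-0.273,0.05],[0,0,0.14]]
  ]
}}

```text
t: 10.28
position: [0.6083, -0.288, 0.15]
orientation: [3.14, -0.004, 2.762]
wrist_force: [0.4, 0.1, 0.7]
finger_gap: 0.801
```

>>> {"api": "move_arm", "payload": {
  "commands": [
    [-0.6,[0,0,0],[0,0,0]]
  ]
}}

```text
t: 10.4
position: [0.606, -0.2936, 0.1485]
orientation: [-3.138, -0.005, 2.754]
wrist_force: [-1.1, -0.1, -0.1]
finger_gap: 0.799
```

Run:
```python
from h import *
st=readout.get_state()
f=imaging.grab_frame("wrist")
m=masks(f,"oak_block_1",project(f,np.array([[.616,-.31,.025]]),st)[0],40)
if m is not None: print(fit(box(.055,.04,.05),[(f,m)],(.616,-.31),(2.76,),st))
chain([(.616,-.310,.026,2.76)])
```

```text
(array([ 0.61625453, -0.30967375,  2.81595947]), np.float64(0.039106821541773806))
t 10.5 [ 0.6071 -0.2872  0.1498] [ 3.141 -0.005  2.76 ] j7 1.63 gap 0.801
(0.616, -0.31, 0.026, 2.76) shift [-0.0173 -0.0179  0.1237] turn [ 0.001 -0.005 -0.   ] rows 2.0
```

>>> {"api": "move_arm", "payload": {
  "commands": [
    [-0.6,[-0.017,-0.018,0.03],[0,0,-0.03]],
    [-0.6,[-0.017,-0.018,0.08],[0,0,-0.03]],
    [-0.6,[-0.017,-0.018,0.115],[0,0,-0.03]],
    [-0.6,[-0.017,-0.018,0.1235],[0,0,-0.03]],
    [-0.6,[-0.017,-0.018,0.1235],[0,0,-0.03]]
  ]
}}

```text
t: 11.12
position: [0.6179, -0.3099, 0.0293]
orientation: [3.141, -0.001, 2.792]
wrist_force: [-0.7, 0.1, -0.2]
finger_gap: 0.803
```

>>> {"api": "move_arm", "payload": {
  "commands": [
    [0.8,[0,0,0],[0,0,0]],
    [0.8,[0,0,0],[0,0,0]],
    [0.8,[0,0,0],[0,0,0]],
    [0.8,[0,0,0],[0,0,0]],
    [0.8,[0,0,-0.06],[0,0,0]]
  ]
}}

```text
t: 11.75
position: [0.6126, -0.3094, 0.0831]
orientation: [3.14, -0.013, 2.79]
wrist_force: [0.4, -0.5, -0.9]
finger_gap: 0.436
```

>>> {"api": "move_arm", "payload": {
  "commands": [
    [0.8,[0,0,-0.06],[0,0,0]],
    [0.8,[0,0,-0.1],[0,0,0]]
  ]
}}

```text
t: 12.0
position: [0.6182, -0.3125, 0.1922]
orientation: [-3.141, 0.003, 2.79]
wrist_force: [0.1, -0.3, -1.2]
finger_gap: 0.432
```

```bash
python3 -c "
from h import *
chain([(.5,-.05,.18,2.9),(.3834,.2757,.15,3.26),(.3834,.2757,.036,3.26)])"
```

```text
t 12.0 [ 0.6182 -0.3125  0.1922] [-3.141e+00  3.000e-03  2.790e+00] j7 1.69 gap 0.432
(0.5, -0.05, 0.18, 2.9) shift [0.2015 0.2057 0.0115] turn [-0.001  0.003 -0.11 ] rows 4.6
(0.3834, 0.2757, 0.15, 3.26) shift [0.1911 0.2883 0.03  ] turn [ 0.    0.   -0.36] rows 5.6
(0.3834, 0.2757, 0.036, 3.26) shift [ 0.    -0.     0.114] turn [0. 0. 0.] rows 1.8
```

>>> {"api": "move_arm", "payload": {
  "commands": [
    [0.8,[0.201,0.206,0.012],[0,0,-0.11]],
    [0.8,[0.201,0.206,0.012],[0,0,-0.11]],
    [0.8,[0.201,0.206,0.012],[0,0,-0.11]],
    [0.8,[0.201,0.206,0.012],[0,0,-0.11]],
    [0.8,[0.201,0.206,0.012],[0,0,-0.11]]
  ]
}}

```text
t: 12.62
position: [0.4979, -0.0461, 0.1769]
orientation: [3.141, -0.001, 2.903]
wrist_force: [-0.7, 0.3, -0.9]
finger_gap: 0.433
```

>>> {"api": "move_arm", "payload": {
  "commands": [
    [0.8,[0.15,0.23,0],[0,0,-0.36]],
    [0.8,[0.15,0.23,0],[0,0,-0.36]],
    [0.8,[0.15,0.23,0],[0,0,-0.36]],
    [0.8,[0.15,0.23,0],[0,0,-0.36]],
    [0.8,[0.15,0.23,0],[0,0,-0.36]]
  ]
}}

```text
t: 13.25
position: [0.4073, 0.2137, 0.1773]
orientation: [3.14, 0.0, -3.018]
wrist_force: [1.0, -1.6, -1.7]
finger_gap: 0.433
```

```bash
python3 -c "
from h import *
chain([(.3834,.2757,.1,3.26),(.3834,.2757,.036,3.26)])"
```

```text
t 13.25 [0.4073 0.2137 0.1773] [ 3.14   0.    -3.018] j7 1.09 gap 0.433
(0.3834, 0.2757, 0.1, 3.26) shift [0.0161 0.0643 0.0774] turn [0.001 0.    0.005] rows 1.6
(0.3834, 0.2757, 0.036, 3.26) shift [ 0.    -0.     0.064] turn [0. 0. 0.] rows 1.0
```

>>> {"api": "move_arm", "payload": {
  "commands": [
    [0.8,[0.016,0.063,0],[0,0,0]],
    [0.8,[0.016,0.063,0.05],[0,0,0]],
    [0.8,[0.016,0.063,0.08],[0,0,0]],
    [0.8,[0.016,0.063,0.08],[0,0,0]],
    [0.8,[0.016,0.063,0.08],[0,0,0]]
  ]
}}

```text
t: 13.88
position: [0.3865, 0.2709, 0.098]
orientation: [3.141, 0.001, -3.024]
wrist_force: [0.7, 1.3, -0.7]
finger_gap: 0.436
```

```bash
python3 -c "
from h import *
chain([(.3834,.2757,.036,3.26)])"
```

```text
t 13.88 [0.3865 0.2709 0.098 ] [ 3.141e+00  1.000e-03 -3.024e+00] j7 0.89 gap 0.436
(0.3834, 0.2757, 0.036, 3.26) shift [0.0026 0.0051 0.062 ] turn [ 0.001  0.001 -0.001] rows 1.0
```

>>> {"api": "move_arm", "payload": {
  "commands": [
    [0.8,[0.002,0.005,0.03],[0,0,0]],
    [0.8,[0.002,0.005,0.05],[0,0,0]],
    [0.8,[0.002,0.005,0.058],[0,0,0]],
    [0.8,[0.002,0.005,0.061],[0,0,0]],
    [0.8,[0.002,0.005,0.063],[0,0,0]]
  ]
}}

```text
t: 14.5
position: [0.3842, 0.2758, 0.0364]
orientation: [-3.141, 0.002, -3.024]
wrist_force: [-10.1, -5.5, 37.3]
finger_gap: 0.434
```

>>> {"api": "move_arm", "payload": {
  "commands": [
    [0.8,[0,0,0],[0,0,0]],
    [0.8,[0,0,0],[0,0,0]]
  ]
}}

```text
t: 14.75
position: [0.3842, 0.2758, 0.0365]
orientation: [3.141, 0.002, -3.024]
wrist_force: [-3.6, -3.8, 16.6]
finger_gap: 0.434
```

It is on the floor, since the contact force rose. Releasing.

>>> {"api": "move_arm", "payload": {
  "commands": [
    [-0.3,[0,0,-0.001],[0,0,0]],
    [-0.3,[0,0,-0.001],[0,0,0]],
    [-0.3,[0,0,-0.001],[0,0,0]],
    [-0.3,[0,0,-0.04],[0,0,0]],
    [-0.5,[0,0,-0.1],[0,0,0]]
  ]
}}

```text
t: 15.38
position: [0.3817, 0.2744, 0.1334]
orientation: [-3.14, -0.005, -3.023]
wrist_force: [2.0, 0.1, -0.3]
finger_gap: 0.717
```

>>> {"api": "move_arm", "payload": {
  "commands": [
    [-0.5,[0,0,-0.08],[0,0,0]],
    [-0.5,[0,0,-0.08],[0,0,0]]
  ]
}}

```text
t: 15.62
position: [0.3852, 0.277, 0.2182]
orientation: [3.138, 0.006, -3.023]
wrist_force: [-0.0, -0.2, 0.5]
finger_gap: 0.749
```

Run:
```python
from h import *
st=readout.get_state()
f=imaging.grab_frame("wrist"); save("w4",f,1)
for p in((.3834,.2757),(.3915,.1947)):
  m=masks(f,"oak_block_1",project(f,np.array([[*p,.05]]),st)[0],30)
  if m is not None: print(fit(box(.055,.04,.05,.007),[(f,m)],p,(.12,),st))
chain([(.5,.12,.2,3.1),(.606,.036,.16,3.41),(.606,.036,.036,3.41)])
```

```text
(array([0.38113335, 0.27481498, 0.11225532]), np.float64(0.04029613095417883))
(array([0.39217315, 0.19456356, 0.10684159]), np.float64(0.05618897655279054))
t 15.78 [0.3838 0.2756 0.2147] [ 3.141e+00  2.000e-03 -3.024e+00] j7 0.94 gap 0.749
(0.5, 0.12, 0.2, 3.1) shift [-0.0971 -0.1682  0.0147] turn [0.001 0.002 0.16 ] rows 3.1
(0.606, 0.036, 0.16, 3.41) shift [-0.1094 -0.0795  0.04  ] turn [ 0.    0.   -0.31] rows 2.3
(0.606, 0.036, 0.036, 3.41) shift [-0.    -0.     0.124] turn [0. 0. 0.] rows 2.0
```

Both blocks sit well, within about 4 mm of the pocket centres. Next is board B.

>>> {"api": "move_arm", "payload": {
  "commands": [
    [-0.4,[-0.097,-0.168,0.014],[0,0,0.16]],
    [-0.4,[-0.097,-0.168,0.014],[0,0,0.16]],
    [-0.4,[-0.097,-0.168,0.014],[0,0,0.16]],
    [-0.4,[-0.097,-0.168,0.014],[0,0,0.16]],
    [-0.4,[-0.097,-0.168,0.014],[0,0,0.16]]
  ]
}}

```text
t: 16.4
position: [0.4982, 0.1196, 0.198]
orientation: [-3.141, -0.004, 3.098]
wrist_force: [0.1, 0.6, 0.1]
finger_gap: 0.701
```

>>> {"api": "move_arm", "payload": {
  "commands": [
    [-0.4,[-0.109,-0.079,0.02],[0,0,-0.31]],
    [-0.4,[-0.109,-0.079,0.02],[0,0,-0.31]],
    [-0.4,[-0.109,-0.079,0.02],[0,0,-0.31]],
    [-0.4,[-0.109,-0.079,0.02],[0,0,-0.31]],
    [-0.4,[-0.109,-0.079,0.02],[0,0,-0.31]]
  ]
}}

```text
t: 17.02
position: [0.6036, 0.0395, 0.1799]
orientation: [3.14, -0.001, -2.87]
wrist_force: [-0.2, -0.2, -0.2]
finger_gap: 0.7
```

Run:
```python
from h import *
st=readout.get_state()
f=imaging.grab_frame("wrist"); save("w5",f,1)
for r in imaging.trace("oak_board_1",f):
  print(r["score"],np.array(r["location"])*[512,384], project(f,np.array([[.606,.036,.03]]),st)[0])
  if r["score"]>.4: print(fit(box(.14,.018,.06),[(f,r["mask"])],(.606,.036),(.268,),st))
chain([(.606,.036,.036,3.41)])
```

```text
0.95 [248.7808 182.0928] [250.59171439 182.09301701]
(array([0.60674042, 0.03624995, 0.24811796]), np.float64(0.05478483968143577))
0.58 [142.8992 168.6912] [250.59171439 182.09301701]
(array([0.606, 0.036, 0.268]), np.float64(1.0))
t 17.12 [0.604  0.0388 0.1804] [ 3.141  0.    -2.87 ] j7 1.67 gap 0.7
(0.606, 0.036, 0.036, 3.41) shift [-0.0011 -0.0034  0.1444] turn [0.001 0.    0.003] rows 2.3
```

View pics/w5.png

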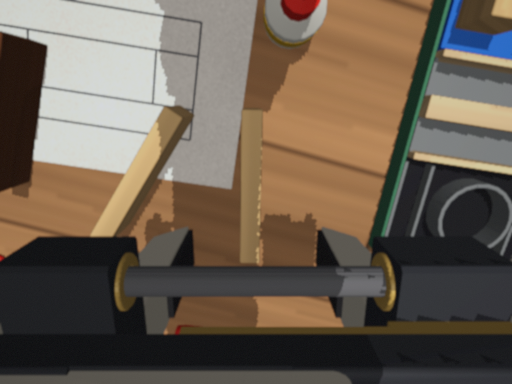

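The board lies under the tool, parallel to the jaw plane, with its centre at about (250,185). The neighbouring board is clear of the fingers.

>>> {"api": "move_arm", "payload": {
  "commands": [
    [-0.1,[-0.002,-0.003,0.05],[0,0,0.01]],
    [-0.1,[-0.002,-0.003,0.1],[0,0,0.01]],
    [-0.1,[-0.002,-0.003,0.13],[0,0,0.01]],
    [-0.1,[-0.002,-0.003,0.1445],[0,0,0.01]],
    [-0.1,[-0.002,-0.003,0.1445],[0,0,0.01]]
  ]
}}

```text
t: 17.75
position: [0.6071, 0.0348, 0.0353]
orientation: [3.141, -0.001, -2.882]
wrist_force: [0.1, -0.5, -0.2]
finger_gap: 0.552
```

>>> {"api": "move_arm", "payload": {
  "commands": [
    [0.9,[0,0,0],[0,0,0]],
    [0.9,[0,0,0],[0,0,0]],
    [0.9,[0,0,0],[0,0,0]],
    [0.9,[0,0,0],[0,0,0]],
    [0.9,[0,0,0],[0,0,0]]
  ]
}}

```text
t: 18.38
position: [0.6081, 0.0342, 0.0361]
orientation: [-3.141, 0.001, -2.883]
wrist_force: [-1.7, 0.5, 4.8]
finger_gap: 0.193
```

>>> {"api": "move_arm", "payload": {
  "commands": [
    [0.9,[0,0,-0.03],[0,0,0]],
    [0.9,[0,0,-0.08],[0,0,0]],
    [0.9,[0,0,-0.12],[0,0,0]],
    [0.9,[0,0,-0.12],[0,0,0]]
  ]
}}

```text
t: 18.88
position: [0.6104, 0.0344, 0.1591]
orientation: [-3.14, 0.007, -2.884]
wrist_force: [0.4, 0.8, -1.9]
finger_gap: 0.189
```

```bash
python3 -c "
from h import *
chain([(.56,.13,.16,2.6),(.5114,.2517,.15,1.69),(.5114,.2517,.044,1.69)])"
```

```text
t 18.88 [0.6104 0.0344 0.1591] [-3.14   0.007 -2.884] j7 1.66 gap 0.189
(0.56, 0.13, 0.16, 2.6) shift [ 0.0243  0.1053 -0.0012] turn [0.001 0.007 0.8  ] rows 4.3
(0.5114, 0.2517, 0.15, 1.69) shift [0.1044 0.0792 0.01  ] turn [ 0.   -0.    0.91] rows 4.9
(0.5114, 0.2517, 0.044, 1.69) shift [ 0.    -0.     0.106] turn [0. 0. 0.] rows 1.7
```

>>> {"api": "move_arm", "payload": {
  "commands": [
    [0.9,[0.024,0.105,0],[0,0,0.8]],
    [0.9,[0.024,0.105,0],[0,0,0.8]],
    [0.9,[0.024,0.105,0],[0,0,0.8]],
    [0.9,[0.024,0.105,0],[0,0,0.8]],
    [0.9,[0.024,0.105,0],[0,0,0.8]]
  ]
}}

```text
t: 19.5
position: [0.5564, 0.1294, 0.1537]
orientation: [-3.139, -0.002, 2.597]
wrist_force: [0.1, 0.5, -2.2]
finger_gap: 0.192
```

>>> {"api": "move_arm", "payload": {
  "commands": [
    [0.9,[0.104,0.079,0.01],[0,0,0.91]],
    [0.9,[0.104,0.079,0.01],[0,0,0.91]],
    [0.9,[0.104,0.079,0.01],[0,0,0.91]],
    [0.9,[0.104,0.079,0.01],[0,0,0.91]],
    [0.9,[0.104,0.079,0.01],[0,0,0.91]]
  ]
}}

```text
t: 20.12
position: [0.5079, 0.2506, 0.1436]
orientation: [-3.139, 0.002, 1.685]
wrist_force: [-0.1, 0.2, -0.8]
finger_gap: 0.192
```

>>> {"api": "move_arm", "payload": {
  "commands": [
    [0.9,[0,0,0],[0,0,0]],
    [0.9,[0,0,0],[0,0,0]]
  ]
}}

```text
t: 20.38
position: [0.5088, 0.2506, 0.1446]
orientation: [-3.14, 0.001, 1.693]
wrist_force: [0.7, 0.1, -1.0]
finger_gap: 0.196
```

```bash
python3 -c "
from h import *
f=imaging.grab_frame('wrist'); save('w6',f,1)
chain([(.5114,.2517,.085,1.69),(.5114,.2517,.044,1.69)])"
```

```text
t 20.43 [0.5089 0.2506 0.1449] [-3.14   0.     1.693] j7 -0.32 gap 0.192
(0.5114, 0.2517, 0.085, 1.69) shift [0.0008 0.0027 0.0599] turn [-0.001  0.     0.003] rows 1.0
(0.5114, 0.2517, 0.044, 1.69) shift [ 0.    -0.     0.041] turn [0. 0. 0.] rows 0.7
```

View pics/w6.png

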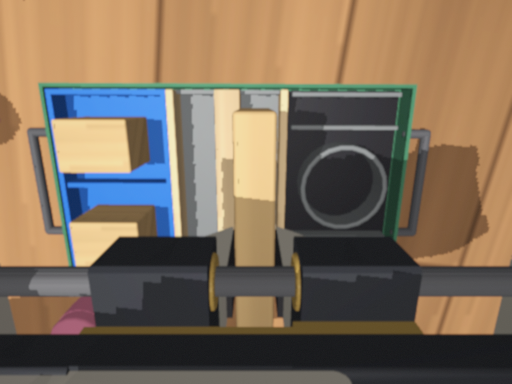

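The board is parallel to and over the far slot (column ≈258), so I lower it.

>>> {"api": "move_arm", "payload": {
  "commands": [
    [0.9,[0.001,0.002,0],[0,0,0]],
    [0.9,[0.001,0.002,0.03],[0,0,0]],
    [0.9,[0.001,0.002,0.06],[0,0,0]],
    [0.9,[0.001,0.002,0.07],[0,0,0]],
    [0.9,[0.001,0.002,0.08],[0,0,0]]
  ]
}}

```text
t: 21.05
position: [0.5118, 0.2523, 0.0656]
orientation: [3.141, -0.0, 1.69]
wrist_force: [0.6, 0.1, -0.7]
finger_gap: 0.193
```

>>> {"api": "move_arm", "payload": {
  "commands": [
    [0.9,[0,0,0.009],[0,0,0]],
    [0.9,[0,0,0.015],[0,0,0]],
    [0.9,[0,0,0.019],[0,0,0]],
    [0.9,[0,0,0.02],[0,0,0]],
    [0.9,[0,0,0.02],[0,0,0]]
  ]
}}

```text
t: 21.68
position: [0.5113, 0.2522, 0.0457]
orientation: [3.141, -0.0, 1.69]
wrist_force: [0.8, -0.2, -0.9]
finger_gap: 0.192
```

>>> {"api": "move_arm", "payload": {
  "commands": [
    [0.9,[0,0,0.001],[0,0,0]],
    [0.9,[0,0,0.0018],[0,0,0]],
    [0.9,[0,0,0.0018],[0,0,0]]
  ]
}}

```text
t: 22.05
position: [0.5114, 0.2522, 0.0441]
orientation: [3.141, -0.0, 1.69]
wrist_force: [-0.6, 0.4, 2.3]
finger_gap: 0.192
```

>>> {"api": "move_arm", "payload": {
  "commands": [
    [0.5,[0,0,0],[0,0,0]],
    [0.3,[0,0,0],[0,0,0]],
    [0.25,[0,0,0],[0,0,0]],
    [0.25,[0,0,0],[0,0,0]],
    [0.25,[0,0,-0.03],[0,0,0]]
  ]
}}

```text
t: 22.68
position: [0.5091, 0.2511, 0.0719]
orientation: [-3.137, 0.002, 1.69]
wrist_force: [0.4, -0.4, 0.3]
finger_gap: 0.373
```

>>> {"api": "move_arm", "payload": {
  "commands": [
    [0.25,[0,0,-0.06],[0,0,0]],
    [0.0,[0,0,-0.12],[0,0,0]],
    [0.0,[0,0,-0.12],[0,0,0]]
  ]
}}

```text
t: 23.05
position: [0.5149, 0.2539, 0.1994]
orientation: [3.132, -0.004, 1.69]
wrist_force: [0.8, 0.1, -0.6]
finger_gap: 0.493
```

Run:
```python
from h import *
st=readout.get_state()
f=imaging.grab_frame("wrist"); save("w7",f,1)
p=(.5114,.2517)
m=masks(f,"oak_board_1",project(f,np.array([[*p,.06]]),st)[0],40)
if m is not None: print(fit(box(.14,.018,.06,.008),[(f,m)],p,(1.69,),st))
chain([(.57,.1,.2,2.3),(.625,-.066,.16,2.84),(.625,-.066,.036,2.84)])
```

```text
(array([0.51028165, 0.2505313 , 1.68633958]), np.float64(0.10184310614731751))
t 23.15 [0.5114 0.2523 0.1944] [ 3.14e+00 -1.00e-03  1.69e+00] j7 -0.33 gap 0.499
(0.57, 0.1, 0.2, 2.3) shift [-0.1582  0.0401 -0.0057] turn [ 0.002 -0.    -0.61 ] rows 3.3
(0.625, -0.066, 0.16, 2.84) shift [-0.1604 -0.0696  0.04  ] turn [ 0.    0.   -0.54] rows 2.9
(0.625, -0.066, 0.036, 2.84) shift [ 0.    -0.     0.124] turn [0. 0. 0.] rows 2.0
```

View pics/w7.png

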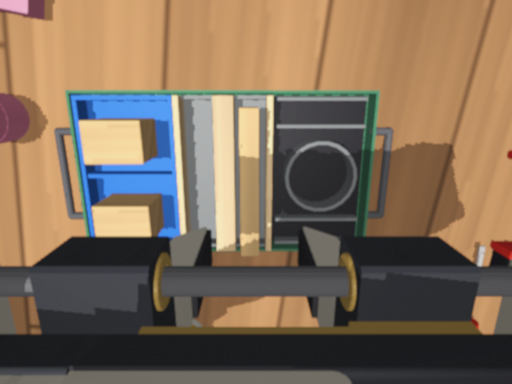

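The board is in its slot (columns 238–258), within about 1.5 mm by the fit. Next is board A.

>>> {"api": "move_arm", "payload": {
  "commands": [
    [-0.1,[-0.158,0.04,-0.006],[0,0,-0.61]],
    [-0.1,[-0.158,0.04,-0.006],[0,0,-0.61]],
    [-0.1,[-0.158,0.04,-0.006],[0,0,-0.61]],
    [-0.1,[-0.158,0.04,-0.006],[0,0,-0.61]],
    [-0.1,[-0.158,0.04,-0.006],[0,0,-0.61]]
  ]
}}

```text
t: 23.78
position: [0.5684, 0.0992, 0.1976]
orientation: [-3.138, -0.002, 2.298]
wrist_force: [-0.7, 0.3, -0.7]
finger_gap: 0.548
```

>>> {"api": "move_arm", "payload": {
  "commands": [
    [-0.1,[-0.16,-0.07,0.02],[0,0,-0.54]],
    [-0.1,[-0.16,-0.07,0.02],[0,0,-0.54]],
    [-0.1,[-0.16,-0.07,0.02],[0,0,-0.54]],
    [-0.1,[-0.16,-0.07,0.02],[0,0,-0.54]],
    [-0.1,[-0.16,-0.07,0.02],[0,0,-0.54]]
  ]
}}

```text
t: 24.4
position: [0.6233, -0.0645, 0.1783]
orientation: [3.141, -0.003, 2.839]
wrist_force: [0.5, 0.4, 0.5]
finger_gap: 0.547
```

Run:
```python
from h import *
st=readout.get_state()
f=imaging.grab_frame("wrist"); save("w8",f,1)
p=(.625,-.066)
m=masks(f,"oak_board_1",project(f,np.array([[*p,.03]]),st)[0],40)
if m is not None:
  q,c=fit(box(.14,.018,.06),[(f,m)],p,(2.84,),st); print(q,c)
  chain([(q[0],q[1],.036,q[2])])
```

```text
[ 0.62462604 -0.06499697  2.8235003 ] 0.04823025281564042
t 24.5 [ 0.6236 -0.0631  0.1791] [ 3.141e+00 -2.000e-03  2.842e+00] j7 1.35 gap 0.549
(np.float64(0.6246260424104786), np.float64(-0.06499697204304877), 0.036, np.float64(2.8235003039288697)) shift [-0.0018 -0.0017  0.1431] turn [ 0.001 -0.002  0.018] rows 2.3
```

View pics/w8.png

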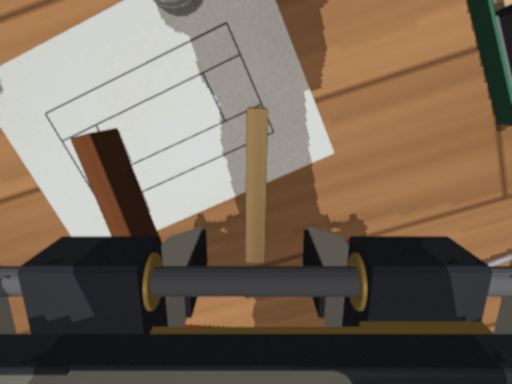

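The board is centred between the jaws, at about (256,185). The walnut board is well to the left.

>>> {"api": "move_arm", "payload": {
  "commands": [
    [-0.1,[-0.002,-0.002,0.05],[0,0,0.018]],
    [-0.1,[-0.002,-0.002,0.1],[0,0,0.018]],
    [-0.1,[-0.002,-0.002,0.13],[0,0,0.018]],
    [-0.1,[-0.002,-0.002,0.143],[0,0,0.018]],
    [-0.1,[-0.002,-0.002,0.143],[0,0,0.018]]
  ]
}}

```text
t: 25.12
position: [0.6251, -0.067, 0.0364]
orientation: [3.141, -0.001, 2.823]
wrist_force: [-0.7, 0.1, 0.6]
finger_gap: 0.551
```

>>> {"api": "move_arm", "payload": {
  "commands": [
    [0.9,[0,0,0],[0,0,0]],
    [0.9,[0,0,0],[0,0,0]],
    [0.9,[0,0,0],[0,0,0]],
    [0.9,[0,0,0],[0,0,0]],
    [0.9,[0,0,0],[0,0,0]]
  ]
}}

```text
t: 25.75
position: [0.6258, -0.0685, 0.0374]
orientation: [3.141, 0.001, 2.822]
wrist_force: [-0.7, 0.2, 3.7]
finger_gap: 0.193
```

>>> {"api": "move_arm", "payload": {
  "commands": [
    [0.9,[0,0,-0.03],[0,0,0]],
    [0.9,[0,0,-0.08],[0,0,0]],
    [0.9,[0,0,-0.13],[0,0,0]],
    [0.9,[0,0,-0.13],[0,0,0]]
  ]
}}

```text
t: 26.25
position: [0.6287, -0.069, 0.1715]
orientation: [3.139, 0.008, 2.822]
wrist_force: [0.3, 0.0, -1.4]
finger_gap: 0.195
```

```bash
python3 -c "
from h import *
chain([(.54,.1,.17,2.1),(.4598,.2455,.15,1.69),(.4598,.2455,.044,1.69)])"
```

```text
t 26.25 [ 0.6287 -0.069   0.1715] [3.139 0.008 2.822] j7 1.34 gap 0.195
(0.54, 0.1, 0.17, 2.1) shift [0.1373 0.1325 0.0006] turn [0.005 0.007 0.722] rows 3.9
(0.4598, 0.2455, 0.15, 1.69) shift [0.1661 0.0042 0.02  ] turn [ 0.   -0.    0.41] rows 2.7
(0.4598, 0.2455, 0.044, 1.69) shift [ 0.    -0.     0.106] turn [0. 0. 0.] rows 1.7
```

>>> {"api": "move_arm", "payload": {
  "commands": [
    [0.9,[0.137,0.132,0],[0,0,0.722]],
    [0.9,[0.137,0.132,0],[0,0,0.722]],
    [0.9,[0.137,0.132,0],[0,0,0.722]],
    [0.9,[0.137,0.132,0],[0,0,0.722]],
    [0.9,[0.137,0.132,0],[0,0,0.722]]
  ]
}}

```text
t: 26.88
position: [0.5356, 0.1008, 0.1656]
orientation: [-3.14, -0.0, 2.104]
wrist_force: [0.3, -0.7, -0.2]
finger_gap: 0.191
```

>>> {"api": "move_arm", "payload": {
  "commands": [
    [0.9,[0.166,0.004,0.01],[0,0,0.41]],
    [0.9,[0.166,0.004,0.01],[0,0,0.41]],
    [0.9,[0.166,0.004,0.01],[0,0,0.41]],
    [0.9,[0.166,0.004,0.01],[0,0,0.41]],
    [0.9,[0.166,0.004,0.01],[0,0,0.41]]
  ]
}}

```text
t: 27.5
position: [0.4572, 0.2436, 0.1563]
orientation: [-3.141, 0.001, 1.691]
wrist_force: [0.7, -1.1, -0.8]
finger_gap: 0.197
```

>>> {"api": "move_arm", "payload": {
  "commands": [
    [0.9,[0,0,0],[0,0,0]],
    [0.9,[0,0,0],[0,0,0]]
  ]
}}

```text
t: 27.75
position: [0.4574, 0.2436, 0.1567]
orientation: [3.141, 0.0, 1.687]
wrist_force: [-0.0, -0.0, -0.5]
finger_gap: 0.194
```

```bash
python3 -c "
from h import *
chain([(.4598,.2455,.075,1.69),(.4598,.2455,.044,1.69)])"
```

```text
t 27.75 [0.4574 0.2436 0.1567] [3.141 0.    1.687] j7 -0.36 gap 0.194
(0.4598, 0.2455, 0.075, 1.69) shift [0.0016 0.0026 0.0817] turn [ 0.     0.    -0.003] rows 1.3
(0.4598, 0.2455, 0.044, 1.69) shift [ 0.    -0.     0.031] turn [0. 0. 0.] rows 0.5
```

>>> {"api": "move_arm", "payload": {
  "commands": [
    [0.9,[0.002,0.002,0.02],[0,0,0]],
    [0.9,[0.002,0.002,0.05],[0,0,0]],
    [0.9,[0.002,0.002,0.07],[0,0,0]],
    [0.9,[0.002,0.002,0.08],[0,0,0]],
    [0.9,[0.002,0.002,0.09],[0,0,0]]
  ]
}}

```text
t: 28.38
position: [0.4589, 0.2472, 0.0666]
orientation: [3.141, -0.0, 1.689]
wrist_force: [0.3, 0.8, -1.3]
finger_gap: 0.195
```

>>> {"api": "move_arm", "payload": {
  "commands": [
    [0.9,[0,0,0.01],[0,0,0]],
    [0.9,[0,0,0.017],[0,0,0]],
    [0.9,[0,0,0.02],[0,0,0]],
    [0.9,[0,0,0.021],[0,0,0]],
    [0.9,[0,0,0.021],[0,0,0]]
  ]
}}

```text
t: 29.0
position: [0.4584, 0.2476, 0.0459]
orientation: [3.141, -0.0, 1.69]
wrist_force: [-0.1, -0.6, -0.6]
finger_gap: 0.194
```

>>> {"api": "move_arm", "payload": {
  "commands": [
    [0.9,[0,0,0.001],[0,0,0]],
    [0.9,[0,0,0.0018],[0,0,0]],
    [0.9,[0,0,0.0018],[0,0,0]]
  ]
}}

```text
t: 29.38
position: [0.4586, 0.2477, 0.0453]
orientation: [3.141, -0.001, 1.69]
wrist_force: [-2.1, -1.4, 10.3]
finger_gap: 0.195
```

>>> {"api": "move_arm", "payload": {
  "commands": [
    [0.5,[0,0,0],[0,0,0]],
    [0.3,[0,0,0],[0,0,0]],
    [0.25,[0,0,0],[0,0,0]],
    [0.25,[0,0,0],[0,0,0]],
    [0.25,[0,0,-0.03],[0,0,0]]
  ]
}}

```text
t: 30.0
position: [0.4563, 0.2463, 0.0722]
orientation: [-3.137, 0.002, 1.69]
wrist_force: [0.5, -0.3, -0.1]
finger_gap: 0.375
```

>>> {"api": "move_arm", "payload": {
  "commands": [
    [0.25,[0,0,-0.06],[0,0,0]],
    [0.0,[0,0,-0.12],[0,0,0]],
    [0.0,[0,0,-0.15],[0,0,0]],
    [0.0,[0,0,-0.15],[0,0,0]]
  ]
}}

```text
t: 30.5
position: [0.46, 0.2484, 0.2269]
orientation: [3.136, -0.003, 1.69]
wrist_force: [0.2, 0.3, -0.3]
finger_gap: 0.499
```

Run:
```python
from h import *
st=readout.get_state()
f=imaging.grab_frame("wrist"); save("w9",f,1)
for r in imaging.trace("oak_board_1",f):
  u=np.array(r["location"])*[512,384]; p=ray(f,*u,.05,st)[:2]
  if r["score"]>.4: print(u.round(),fit(box(.14,.018,.06,.008),[(f,r["mask"])],p,(1.69,),st))
chain([(.45,.08,.2,2.2),(.436,-.08,.2,2.72),(.436,-.08,.062,2.72)])
```

```text
[251. 168.] (array([0.45748605, 0.24804034, 1.69096369]), np.float64(0.07974933738091705))
[302. 166.] (array([0.51036681, 0.2509736 , 1.69475551]), np.float64(0.1176970059318041))
t 30.6 [0.4578 0.2473 0.2235] [-3.141  0.     1.69 ] j7 -0.38 gap 0.503
(0.45, 0.08, 0.2, 2.2) shift [-0.1652 -0.0277  0.0235] turn [-0.   -0.   -0.51] rows 2.7
(0.436, -0.08, 0.2, 2.72) shift [-0.1211 -0.1055 -0.    ] turn [ 0.    0.   -0.52] rows 2.8
(0.436, -0.08, 0.062, 2.72) shift [ 0.    -0.     0.138] turn [0. 0. 0.] rows 2.2
```

View pics/w9.png

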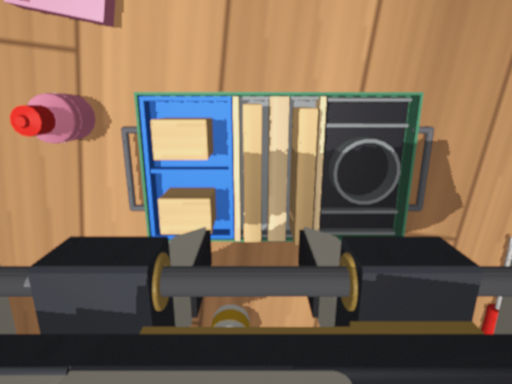

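Both boards are in their slots, within about 3 mm. Now the glue, gripped by its cap.

>>> {"api": "move_arm", "payload": {
  "commands": [
    [0.0,[-0.165,-0.028,0.023],[0,0,-0.51]],
    [0.0,[-0.165,-0.028,0.023],[0,0,-0.51]],
    [0.0,[-0.165,-0.028,0.023],[0,0,-0.51]],
    [0.0,[-0.165,-0.028,0.023],[0,0,-0.51]],
    [0.0,[-0.165,-0.028,0.023],[0,0,-0.51]]
  ]
}}

```text
t: 31.22
position: [0.4493, 0.0805, 0.1998]
orientation: [-3.14, -0.001, 2.198]
wrist_force: [0.2, 0.1, -0.0]
finger_gap: 0.501
```

>>> {"api": "move_arm", "payload": {
  "commands": [
    [0.0,[-0.121,-0.105,0],[0,0,0]],
    [0.0,[-0.121,-0.105,0],[0,0,0]],
    [0.0,[-0.121,-0.105,0],[0,0,0]],
    [0.0,[-0.121,-0.105,0],[0,0,0]],
    [0.0,[-0.121,-0.105,0],[0,0,0]]
  ]
}}

```text
t: 31.85
position: [0.4367, -0.0775, 0.2006]
orientation: [-3.141, -0.001, 2.202]
wrist_force: [0.8, 0.5, -0.5]
finger_gap: 0.496
```

Run:
```python
from h import *
st=readout.get_state()
f=imaging.grab_frame("wrist"); save("w10",f,1)
a=f["color"].astype(int); m=(a[...,2]>90)&(a[...,2]-a[...,0]>70)
p0=(.436,-.08)
for r in imaging.trace("glue_bottle",f)[:2]:
  u=np.array(r["location"])*[512,384]; print(r["score"],u,project(f,np.array([[*p0,.045]]),st)[0])
  if r["score"]>.4: print(fit(bottle(),[(f,r["mask"])],p0,(0,),st))
n,lab,s,c=cv2.connectedComponentsWithStats(m.astype(np.uint8)); print([(s[i,4],c[i].round(),ray(f,*c[i],.083,st).round(4)) for i in range(1,n) if s[i,4]>100])
chain([(*p0,.062,2.2)])
```

```text
0.91 [254.976  179.5968] [253.71908355 179.76253705]
(array([ 0.43664799, -0.07898068,  0.27638375]), np.float64(0.05941592815950325))
[(np.int32(728), array([255., 188.]), array([ 0.4358, -0.078 ,  0.083 ]))]
t 31.95 [ 0.4367 -0.0773  0.2006] [-3.141e+00 -1.000e-03  2.203e+00] j7 0.81 gap 0.499
(0.436, -0.08, 0.062, 2.2) shift [-0.0019 -0.0021  0.1386] turn [-0.    -0.001  0.003] rows 2.2
```

View pics/w10.png

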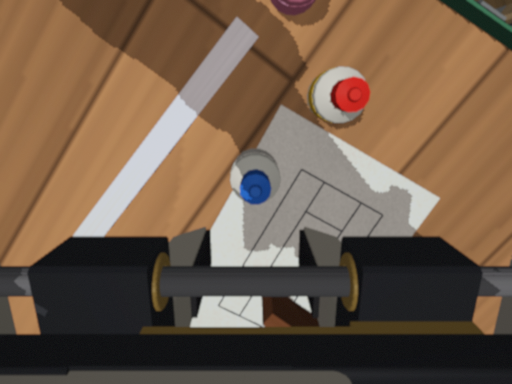

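The blue cap is at (255,187), directly under the tool. The cement bottle is clear.

>>> {"api": "move_arm", "payload": {
  "commands": [
    [0.0,[-0.001,-0.001,0.05],[0,0,0]],
    [0.0,[-0.001,-0.001,0.1],[0,0,0]],
    [0.0,[-0.001,-0.001,0.125],[0,0,0]],
    [0.0,[-0.001,-0.001,0.138],[0,0,0]],
    [0.0,[-0.001,-0.001,0.138],[0,0,0]]
  ]
}}

```text
t: 32.58
position: [0.4359, -0.0799, 0.0625]
orientation: [-3.141, -0.001, 2.201]
wrist_force: [0.4, 0.4, -0.8]
finger_gap: 0.5
```

>>> {"api": "move_arm", "payload": {
  "commands": [
    [0.9,[0,0,0],[0,0,0]],
    [0.9,[0,0,0],[0,0,0]],
    [0.9,[0,0,0],[0,0,0]],
    [0.9,[0,0,0],[0,0,0]],
    [0.9,[0,0,0],[0,0,0]]
  ]
}}

```text
t: 33.2
position: [0.4373, -0.0807, 0.0637]
orientation: [3.14, 0.001, 2.2]
wrist_force: [0.6, 0.3, 7.4]
finger_gap: 0.292
```

>>> {"api": "move_arm", "payload": {
  "commands": [
    [0.9,[0,0,-0.02],[0,0,0]],
    [0.9,[0,0,-0.06],[0,0,0]],
    [0.9,[0,0,-0.11],[0,0,0]],
    [0.9,[0,0,-0.14],[0,0,0]]
  ]
}}

```text
t: 33.7
position: [0.4363, -0.081, 0.2049]
orientation: [3.14, 0.001, 2.199]
wrist_force: [0.0, -0.1, -1.9]
finger_gap: 0.296
```

```bash
python3 -c "
from h import *
f=imaging.grab_frame('wrist'); save('w11',f,1)
chain([(.54,.12,.2,2.2),(.5829,.2602,.17,2.2),(.5829,.2602,.072,2.2)])"
```

```text
t 33.75 [ 0.4383 -0.0813  0.2078] [3.136 0.004 2.199] j7 0.81 gap 0.294
(0.54, 0.12, 0.2, 2.2) shift [0.1031 0.2006 0.0085] turn [ 0.005  0.004 -0.001] rows 3.6
(0.5829, 0.2602, 0.17, 2.2) shift [0.0881 0.1172 0.03  ] turn [0. 0. 0.] rows 2.4
(0.5829, 0.2602, 0.072, 2.2) shift [ 0.    -0.     0.098] turn [0. 0. 0.] rows 1.6
```

View pics/w11.png

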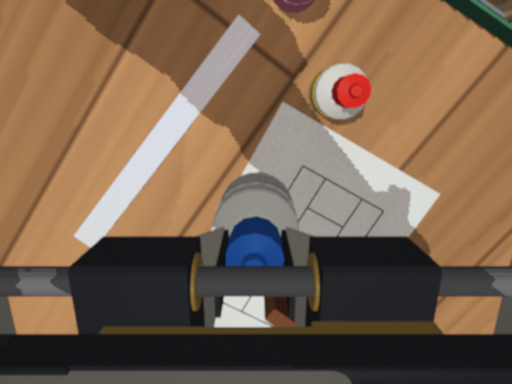

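The glue is held upright between the pads. Next is the cup.

>>> {"api": "move_arm", "payload": {
  "commands": [
    [0.9,[0.103,0.2,0],[0,0,0]],
    [0.9,[0.103,0.2,0],[0,0,0]],
    [0.9,[0.103,0.2,0],[0,0,0]],
    [0.9,[0.103,0.2,0],[0,0,0]],
    [0.9,[0.103,0.2,0],[0,0,0]]
  ]
}}

```text
t: 34.38
position: [0.5371, 0.124, 0.2017]
orientation: [-3.141, -0.001, 2.206]
wrist_force: [-0.8, -0.3, -1.1]
finger_gap: 0.294
```

>>> {"api": "move_arm", "payload": {
  "commands": [
    [0.9,[0.088,0.117,0.03],[0,0,0]],
    [0.9,[0.088,0.117,0.03],[0,0,0]],
    [0.9,[0.088,0.117,0.03],[0,0,0]],
    [0.9,[0.088,0.117,0.03],[0,0,0]],
    [0.9,[0.088,0.117,0.03],[0,0,0]]
  ]
}}

```text
t: 35.0
position: [0.58, 0.2571, 0.1726]
orientation: [-3.14, 0.001, 2.197]
wrist_force: [0.3, -0.1, -0.7]
finger_gap: 0.294
```

```bash
python3 -c "
from h import *
chain([(.5829,.2602,.0715,2.2)])"
```

```text
t 35.0 [0.58   0.2571 0.1726] [-3.140e+00  1.000e-03  2.197e+00] j7 0.25 gap 0.294
(0.5829, 0.2602, 0.0715, 2.2) shift [0.001  0.0044 0.1011] turn [-0.002  0.001 -0.003] rows 1.6
```

>>> {"api": "move_arm", "payload": {
  "commands": [
    [0.9,[0.001,0.003,0],[0,0,0]],
    [0.9,[0.001,0.003,0.04],[0,0,0]],
    [0.9,[0.001,0.003,0.07],[0,0,0]],
    [0.9,[0.001,0.003,0.08],[0,0,0]],
    [0.9,[0.001,0.003,0.087],[0,0,0]]
  ]
}}

```text
t: 35.62
position: [0.5826, 0.2623, 0.0864]
orientation: [3.141, 0.0, 2.199]
wrist_force: [-0.7, -0.2, -0.7]
finger_gap: 0.299
```

>>> {"api": "move_arm", "payload": {
  "commands": [
    [0.9,[0,0,0.005],[0,0,0]],
    [0.9,[0,0,0.009],[0,0,0]],
    [0.9,[0,0,0.012],[0,0,0]],
    [0.9,[0,0,0.0125],[0,0,0]],
    [0.9,[0,0,0.0125],[0,0,0]]
  ]
}}

```text
t: 36.25
position: [0.582, 0.2629, 0.0736]
orientation: [3.141, -0.0, 2.2]
wrist_force: [-0.5, -0.6, -1.6]
finger_gap: 0.294
```

>>> {"api": "move_arm", "payload": {
  "commands": [
    [0.9,[0,0,0.001],[0,0,0]],
    [0.9,[0,0,0.002],[0,0,0]],
    [0.9,[0,0,0.0025],[0,0,0]],
    [0.9,[0,0,0.0025],[0,0,0]]
  ]
}}

```text
t: 36.75
position: [0.5823, 0.263, 0.0718]
orientation: [3.141, -0.0, 2.2]
wrist_force: [-1.3, -0.3, 4.7]
finger_gap: 0.297
```

Contact at the cup floor, so I release, lift and check.

>>> {"api": "move_arm", "payload": {
  "commands": [
    [0.2,[0,0,0],[0,0,0]],
    [0.1,[0,0,0],[0,0,0]],
    [0.1,[0,0,0],[0,0,0]],
    [0.1,[0,0,0],[0,0,0]],
    [0.0,[0,0,-0.03],[0,0,0]]
  ]
}}

```text
t: 37.38
position: [0.5797, 0.2618, 0.0986]
orientation: [-3.136, -0.001, 2.2]
wrist_force: [0.6, 0.2, 0.8]
finger_gap: 0.489
```

>>> {"api": "move_arm", "payload": {
  "commands": [
    [-0.2,[0,0,-0.06],[0,0,0]],
    [-0.2,[0,0,-0.12],[0,0,0]],
    [-0.2,[-0.04,0,-0.15],[0,0,0]],
    [-0.2,[-0.08,0,-0.16],[0,0,0]],
    [-0.2,[-0.08,0,-0.16],[0,0,0]]
  ]
}}

```text
t: 38.0
position: [0.6318, 0.193, 0.2626]
orientation: [3.14, 0.004, 2.193]
wrist_force: [0.5, -0.0, 0.0]
finger_gap: 0.599
```

Run:
```python
from h import *
st=readout.get_state(); print(st["t"],st["position"],st["wrist_force"])
f=imaging.grab_frame("wrist"); save("w12",f,1)
for l,P,p in [("glue_bottle",bottle()+[0,0,.008],(.5829,.2602)),("oak_board_1",box(.14,.018,.06,.008),(.4575,.248)),("oak_board_1",box(.14,.018,.06,.008),(.5104,.251)),("oak_block_1",box(.055,.04,.05,.007),(.381,.275)),("oak_block_1",box(.055,.04,.05,.007),(.392,.1945))]:
  m=masks(f,l,project(f,np.array([[*p,.05]]),st)[0],25)
  print(l, None if m is None else fit(P,[(f,m)],p,(1.69 if "board" in l else .12,),st))
f=imaging.grab_frame("top")
for l,P,p,y in [("glue_bottle",bottle()+[0,0,.008],(.5829,.2602),0),("walnut_board",box(.14,.018,.06),(.604,-.195),-.03),("cement_bottle",bottle(),(.454,.031),0)]:
  m=masks(f,l,project(f,np.array([[*p,.04]]))[0],20)
  print("top",l, None if m is None else fit(P,[(f,m)],p,(y,)))
```

```text
38.0 [0.63181092 0.19304414 0.26255358] [ 0.52067302 -0.00828129  0.00294445]
glue_bottle (array([0.58142056, 0.26377216, 0.35159397]), np.float64(0.05415198942666388))
oak_board_1 (array([0.45710287, 0.24907797, 1.69595482]), np.float64(0.034005962325757255))
oak_board_1 (array([0.51032447, 0.25177154, 1.69456035]), np.float64(0.04044373661549627))
oak_block_1 None
oak_block_1 (array([0.39161356, 0.19472872, 0.13727647]), np.float64(0.038824962136735586))
top glue_bottle None
top walnut_board (array([ 0.6051635 , -0.19423683, -0.05241505]), np.float64(0.10752208340531855))
top cement_bottle (array([0.45387021, 0.03017779, 0.10153657]), np.float64(0.23949260977289089))
```

View pics/w12.png

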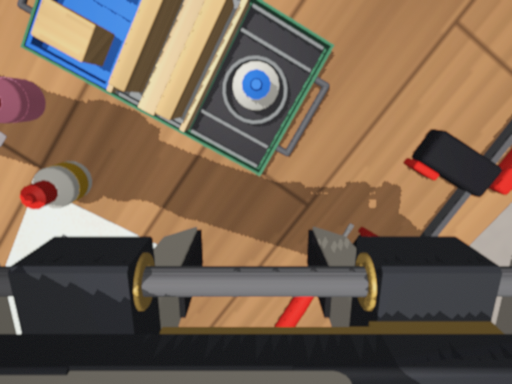

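```bash
python3 -c "
from h import *
print(workorder.finish_job())"
```

```text
the job is handed in; nothing more can be done
None
```

The kit is together in the green tray, and I handed the job in at about 38 s of the 141 s; no verdict is reported. Every part was lowered until it touched its floor and then released.

- **Boards:** both oak boards stand in the rack, one per slot. The last wrist-camera fit puts them within about 3 mm of the slot centre lines and about 4 mm along.
- **Blocks:** one oak block stands in each bin pocket, within about 4 mm of its centre. The block in the left-hand pocket (+y side) was out of view in the last picture. Its position comes from the check made right after I released it.
- **Glue:** the blue-capped bottle stands in the cup, about 4 mm from the centre.
- **Walnut board and red-capped bottle:** the last top-camera fit puts both within about 2 mm of their starts. The red-capped bottle's fit was loose (overlap error 0.24), but it agrees with the earlier measurement.

The top-camera network did not find the glue in the cup, so that check rests on the wrist camera alone. The gripper ended clear of everything. The highest wrist force I saw was 37 N, briefly, while pressing the second block onto the bin floor.

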